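# Load the marking track, strip the tight caps and blow the hubs clean

## Task

Load every capped hub into the track on the bench, its flange fully under the lips, and lift off its tight grey cap so that the hub stays behind in the track; put all the caps, also any that stands empty on the bench, in the grey tray. Once all hubs stand bare in the track, press the air duster's nozzle cap fully down and let it spring back. Leave the other things on the bench where they are.

Things in the scene. Friction and masses are not known exactly. Their poses are not given: they have to be found in the camera images.
- track: Fixed loading track; origin on the bench, mid channel, z up, channel along its y. Base plate 100 mm wide, 8 mm thick. Channel 320 mm long (y -160 to 160), 75 mm wide (x +-37.5), covered at the sides by two steel lips that leave a slot 54 mm wide (x +-27). Lip underside 19 mm, lip top 25 mm above the bench: 11 mm between plate and lips. The lips hold a flange down. Room for four flanges.
- track_mouth (a point): centre of the channel's open mouth (track y = +160 mm), on top of the base plate, 8 mm above the bench. Two guides flare outwards from it for 30 mm; beyond them, to y = 230 mm, the bare base plate is a loading apron, open above, 8 mm above the bench
- track_stop (a point): centre of the face of the end stop that closes the channel (track y = -160 mm), 8 mm above the bench; the stop is 34 mm high
- tray: Loose grey tray for the caps, 110 mm (its x) by 270 mm (its y), walls 4 mm thick and 26 mm high, floor 4 mm; origin centre of its underside; 450 g.
- duster: Air duster can, 60 mm diameter, clamped upright in a fixed stand with a foot of 88 mm diameter, beyond the closed end of the track; origin centre of the foot's underside. It stands 200 mm high with its nozzle cap; the nozzle points along its own +y, towards the track.
- nozzle_top (a point): centre of the top face of the duster's round sprung nozzle cap (32 mm diameter), 200 mm above the bench when up; it is pressed straight down
- nozzle (a joint): how far the nozzle cap is pressed down, m: 0 up, 0.007 fully down (3 N to start, 9.5 N at the bottom); it springs back when released
- hub1: Metal hub, may be absent: flange 70 mm diameter, 7 mm thick; plain spigot 34 mm diameter, up to 45 mm; about 200 g. Origin centre of underside, z up. A rubber ring in its cap, 20 mm above the cap's rim, clings to the spigot with 7 to 12 N: lifted in the open, the hub comes along; with the hub held down the ring slips, is off after 18 to 25 mm, and the cap is clear after 40 mm.
- cap1: Grey plastic cap, pushed over the hub of the same number; if that hub is absent, the cap stands empty on the bench. Round skirt 46 mm outside, 37 mm bore, 40 mm long, open below; on it a square grip head 46 x 46 mm, from z = 40 to 64 mm, flats normal to its x and y. Origin centre of the lower rim, z up; on its hub it rests on the flange, 7 mm above the hub's origin. 60 g.
- hub2: Metal hub, may be absent: flange 70 mm diameter, 7 mm thick; plain spigot 34 mm diameter, up to 45 mm; about 200 g. Origin centre of underside, z up. A rubber ring in its cap, 20 mm above the cap's rim, clings to the spigot with 7 to 12 N: lifted in the open, the hub comes along; with the hub held down the ring slips, is off after 18 to 25 mm, and the cap is clear after 40 mm.
- cap2: Grey plastic cap, pushed over the hub of the same number; if that hub is absent, the cap stands empty on the bench. Round skirt 46 mm outside, 37 mm bore, 40 mm long, open below; on it a square grip head 46 x 46 mm, from z = 40 to 64 mm, flats normal to its x and y. Origin centre of the lower rim, z up; on its hub it rests on the flange, 7 mm above the hub's origin. 60 g.
- hub3: Metal hub, may be absent: flange 70 mm diameter, 7 mm thick; plain spigot 34 mm diameter, up to 45 mm; about 200 g. Origin centre of underside, z up. A rubber ring in its cap, 20 mm above the cap's rim, clings to the spigot with 7 to 12 N: lifted in the open, the hub comes along; with the hub held down the ring slips, is off after 18 to 25 mm, and the cap is clear after 40 mm.
- cap3: Grey plastic cap, pushed over the hub of the same number; if that hub is absent, the cap stands empty on the bench. Round skirt 46 mm outside, 37 mm bore, 40 mm long, open below; on it a square grip head 46 x 46 mm, from z = 40 to 64 mm, flats normal to its x and y. Origin centre of the lower rim, z up; on its hub it rests on the flange, 7 mm above the hub's origin. 60 g.
- hub4: Metal hub, may be absent: flange 70 mm diameter, 7 mm thick; plain spigot 34 mm diameter, up to 45 mm; about 200 g. Origin centre of underside, z up. A rubber ring in its cap, 20 mm above the cap's rim, clings to the spigot with 7 to 12 N: lifted in the open, the hub comes along; with the hub held down the ring slips, is off after 18 to 25 mm, and the cap is clear after 40 mm.
- cap4: Grey plastic cap, pushed over the hub of the same number; if that hub is absent, the cap stands empty on the bench. Round skirt 46 mm outside, 37 mm bore, 40 mm long, open below; on it a square grip head 46 x 46 mm, from z = 40 to 64 mm, flats normal to its x and y. Origin centre of the lower rim, z up; on its hub it rests on the flange, 7 mm above the hub's origin. 60 g.
- ring_gauge: bystander: steel ring, 36 mm across, 14 mm high, lying flat; origin centre of underside
- v_block: bystander: dark steel V-block, 60 x 45 x 40 mm; origin centre of underside
- caliper: bystander: digital caliper lying flat, 230 mm long along its y, 13 mm high; origin about mid-length of its beam
- screwdriver: bystander: black-handled screwdriver lying along its own x, 200 mm long
- oil_bottle: bystander: small clear bottle, 48 mm diameter, 125 mm high, standing; origin centre of underside
- plug_gauge: bystander: double-ended plug gauge lying along its own x, 132 mm long, 22 mm thick
Not all that is in view belongs to the job. Leave any blue look-alike of the cap4 alone.

How it is judged:
By the outcome, as a careful person would: the job done as asked, in the order asked, and still so for the second after the job is handed in, with the robot touching nothing.
Of hub1, hub2, hub3, hub4 only 3 to 4 are there at a start; the rules pass over those that are not, and their reading is None.
At some moment in a run one of hub1, hub2, hub3, hub4, tray may be knocked a few centimetres aside while the robot is not near it.
Once in a run the grip may slacken for a moment while it holds something.
It also fails if it takes over 208 s, if anything falls off the work surface, if the arm or the gripper's body presses on something with over 40 N, if the wrist force passes 120 N, or if a joint passes its speed limit or range.

## Robot

A 6-joint arm with a two-finger parallel gripper is mounted at the origin on the work surface. World frame = base frame: x ahead of the robot, y to its left, z up, the work surface at z = 0. Lengths are in m, angles in degrees, forces in N, time in s.
With the tool pointing down it reaches from about 0.375 to 0.9 m from the base axis. Payload 3.1 kg.
Tool frame: the origin (TCP) lies at the very end of the fingers, on their centre line; the grasp point (between the pads) lies bot.grip_point_offset behind it (bot.grip_point_offset is the distance from the TCP to the grasp point, in m); z points along the fingers, y is the line along which they close (so a half turn about z gives the same grasp; the last joint's range is limited). The gripper opens to 87 mm and grips with 3 to 60 N. Pads are 19 mm wide; open, the fingers measure 117 mm over their backs; the gripper's body (75 mm by 190 mm) begins 51 mm behind the grasp point.
Start: joints at [-74.685, 30.224, 82.088, -0, 67.689, -10.227], TCP at [0.27, -0.564, 0.223] pointing down, gripper open.
Joint ranges: [-176.69, 176.69], [-43.24, 126.21], [12.49, 139.97], [-82, 262], [0, 151.66], [-163.58, 163.58]. Speed limits (degrees/s): [159.86, 159.86, 180, 180, 180, 180].

## Interface

Orientations are given as a 3x3 rotation matrix whose columns are the frame's x, y, z axes.
In Python, from rig import bot, viewer, ticket gives the robot as it stands.
- The arm moves only by the tool servo_tool, never from a script. Its argument "targets" is a list of rows, each an object with "offset": the shift along the tool's x, y, z in m, a list of three; "dr": the turn, a rotation vector about the tool's x, y, z in degrees, a list of three. In form: [{"offset": [x, y, z], "dr": [ax, ay, az]}, ...]. A call has 1 to 20 rows; each row is the pose to reach, as a shift and turn from the pose commanded when the call began, along the tool's axes at that moment; what a row does not reach only later rows make up. A row lasts 1/12 s, in which the tool goes at most 41.7 mm and 7.16 degrees, less where a joint would pass 70% of its speed; a pose out of reach is approached as far as the arm can. A call with a gripper value outside its range is refused whole. "gripper" is the gripper command: -1 is fully open, 1 is shut, values between are in proportion, set as the call begins (left out, the last holds). The fingers move at their own pace and stop on an object; the grip force is fixed at half the most. Time passes only in rows, so rows that repeat a pose let the fingers close. It gives the time, the measured TCP pose, the force, the opening and the grip force at its end, in the units of the state.
- bot.read_state(): the state, without advancing time (a new reading comes with each control period).
- viewer.capture(name): name is "side" or "top"; returns a dict with "color" (420x560x3 uint8, red, green, blue), "camera_matrix" (3x3 intrinsics, pixels), "R" (3x3) and "t" (3): a world point X has camera coordinates R X + t. Camera axes: x right, y down, z forward; pixel columns grow to the right and rows downward; lengths in m; the calibration is good to about 2 mm. A picture is of the moment at which its call begins. There is no depth.
- ticket.hand_in(): hands the job in; it is judged then, once.
The state is a dict: "time_s": time; "joint_positions": joint angles; "qvel": joint speeds; "tau": joint torques, N m; "position": TCP position; "tcp_rot": TCP orientation; "force": force on the tool from outside, world axes, zero at the start; "moment": the same for the moment, N m; "opening": opening from 0.0 (shut) to 1.0 (fully open); "grasp_force": force on a finger pad.
Only numpy, scipy, OpenCV 4.12 (cv2) and the standard library are available. Lean on these libraries where they do the work, as an engineer would, in place of code of your own. Each camera call takes 0.05 s, during which the arm holds its last target. There are 200 camera calls.

## Working session

There is one attempt and no reset: what is moved stays moved. The work goes in short steps, Python scripts to look and compute and a tool call to move; the robot and the scene stay as the last step left them, time stands still between calls to the robot, and variables do not carry over. Pictures are saved under pics/ and viewed, at most 14 in all, crops included, and the job is handed in when it is done.

Besides the shell and the picture viewer there is one more tool, called after "Call:" as name(argument=value, ...), one argument or row to a line, values as JSON. servo_tool: Moves the arm, as the interface text tells. Its arguments: {"type":"object","properties":{"targets":{"type":"array"},"gripper":{"type":"number"}},"required":["targets"]}

```bash
ls; mkdir -p pics; python3 - <<'E'
from rig import bot,viewer
import cv2,numpy as np
s=bot.read_state();print(s['time_s'],s['position'],s['tcp_rot'],s['opening'],bot.grip_point_offset)
for n in('side','top'):
    c=viewer.capture(n);cv2.imwrite(f'pics/{n}0.png',c['color'][:,:,::-1]);print(n,c['camera_matrix'],(-c['R'].T@c['t']),c['R'])
E
```

```text
pics
0.0 [ 0.26933175 -0.56317807  0.22156838] [[ 9.02259493e-01  4.31193095e-01 -5.67196344e-04]
 [ 4.31193298e-01 -9.02257186e-01  2.07597536e-03]
 [ 3.83389263e-04 -2.11763974e-03 -9.99997684e-01]] 1.002980130931593 0.0187
side [[470.12601843   0.         278.3784099 ]
 [  0.         470.12601843 209.00758577]
 [  0.           0.           1.        ]] [0.37503162 0.82963015 1.09165152] [[-0.96616    -0.25781354 -0.00818781]
 [-0.18476766  0.71387126 -0.67546186]
 [ 0.17998826 -0.65109139 -0.73734946]]
top [[437.40805457   0.         287.52123355]
 [  0.         437.40805457 205.58938193]
 [  0.           0.           1.        ]] [0.3885201  0.00317458 1.29977225] [[-0.00435126 -0.99998946  0.00146617]
 [-0.98561537  0.00404099 -0.16895566]
 [ 0.16894795 -0.00218025 -0.98562256]]
```

View pics/top0.png

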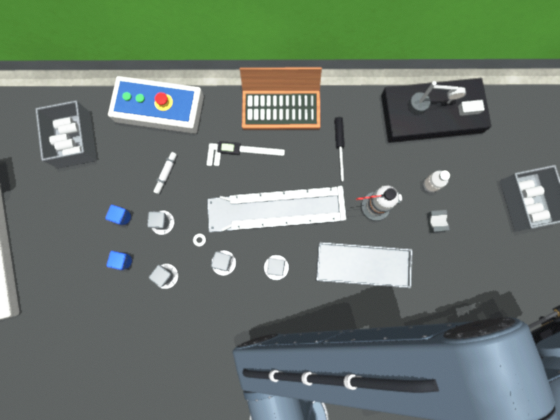

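View pics/side0.png

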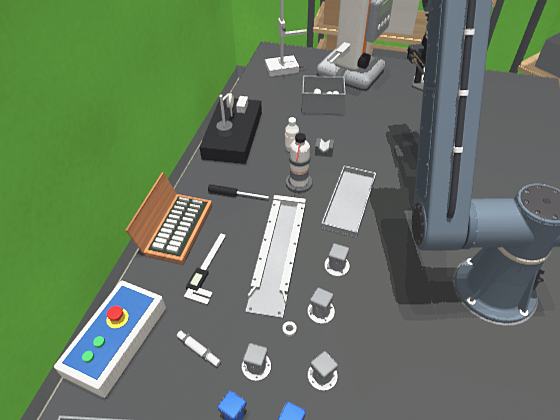

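```bash
python3 - <<'E'
import cv2
a=cv2.imread('pics/top0.png')
x=cv2.resize(a[180:300,135:295],None,fx=5,fy=5,interpolation=cv2.INTER_CUBIC)
cv2.imwrite('pics/c1.png',x)
x=cv2.resize(a[175:295,195:425],None,fx=3.45,fy=3.45,interpolation=cv2.INTER_CUBIC)
cv2.imwrite('pics/c2.png',x)
E
```

```text
(no output)
```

View pics/c1.png

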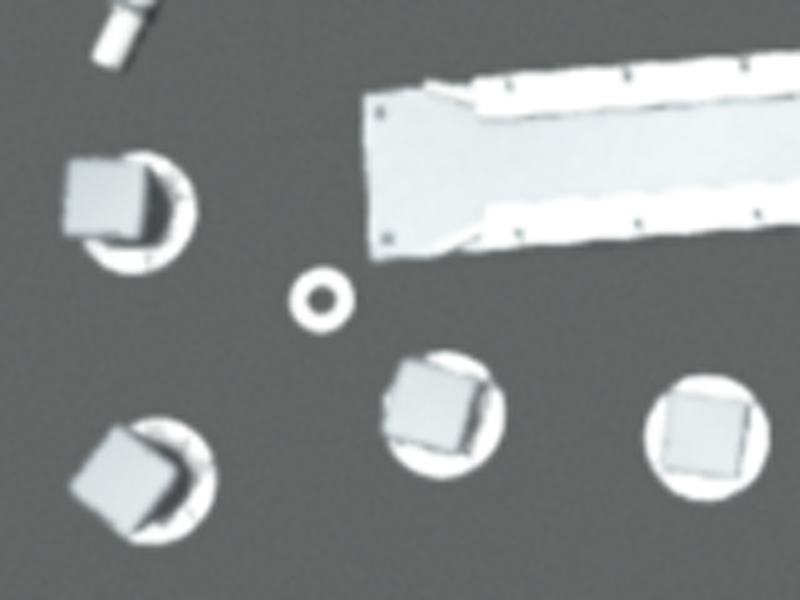

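View pics/c2.png

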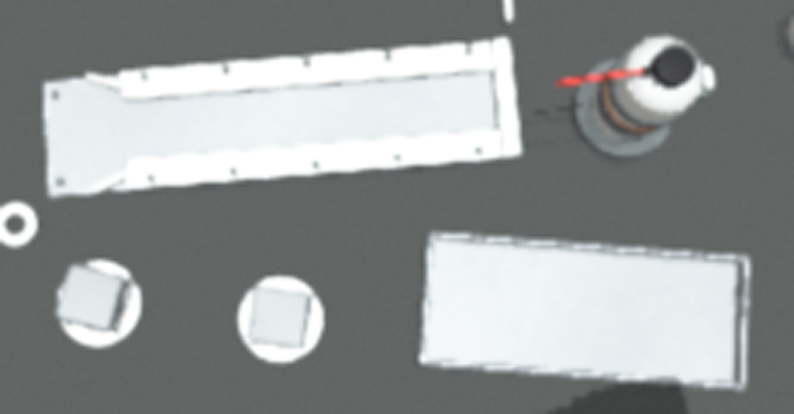

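```bash
cat >h.py <<'E'
from rig import bot,viewer
import cv2,numpy as np
def cap(n='top'):
    c=viewer.capture(n);c['g']=cv2.cvtColor(c['color'],cv2.COLOR_RGB2GRAY);return c
def ray(c,uv,z):
    uv=np.atleast_2d(uv).astype(float);K=c['camera_matrix'];R=c['R'];o=-R.T@c['t']
    d=np.c_[(uv-[K[0,2],K[1,2]])/K[0,0],np.ones(len(uv))]@R
    return o+d*((z-o[2])/d[:,2])[:,None]
def proj(c,X):
    p=c['R']@np.array(X,float)+c['t'];p=c['camera_matrix']@p;return p[:2]/p[2]
def tool(p):
    "offset in tool frame to world point p for the TCP"
    s=bot.read_state();return s['tcp_rot'].T@(np.array(p)-s['position']) if isinstance(s['tcp_rot'],np.ndarray) else np.array(s['tcp_rot']).T@(np.array(p)-s['position'])
E
python3 - <<'E'
from h import *
c=cap();g=c['g'];np.save('g0.npy',g)
for u,v in [(156,219.5),(159.6,276),(222.4,261),(276,267)]:
    u0,v0=int(u),int(v);P=g[v0-2:v0+3,u0-2:u0+3];m=np.median(P)
    w=np.zeros_like(g);w[v0-14:v0+15,u0-14:u0+15]=1
    k=((abs(g.astype(int)-m)<9)&(w>0)).astype(np.uint8)
    n,l,st,ce=cv2.connectedComponentsWithStats(k,connectivity=4);k=(l==l[v0,u0])
    cn=cv2.findContours(k.astype(np.uint8),0,1)[0][0][:,0]
    X=ray(c,cn,.071)[:,:2];r=cv2.minAreaRect((X*1000).astype(np.float32))
    # flange circle
    wk=((g>115)&(w>0)).astype(np.uint8);
    print(m,k.sum(),np.round(ce[l[v0,u0]],1),'centroid',np.round(ray(c,ce[l[v0,u0]],.071)[0]*1000,1),'rect',np.round(r[0],1),np.round(r[1],1),round(r[2],1))
# track slot edges, col profile
up=[];lo=[]
for col in range(240,330,6):
    p=g[180:235,col].astype(int);print(col,''.join('%4d'%x for x in p[5:50]))
E
```

```text
223.0 162 [155.9 219.4] centroid [560.9 373.7  71. ] rect [561.5 374.7] [40.  36.8] 2.5
226.0 181 [159.3 275.9] centroid [402.8 356.7  71. ] rect [402.9 357.1] [36.6 39. ] 52.6
231.0 182 [220.3 261. ] centroid [443.1 188.5  71. ] rect [443.6 189. ] [38.7 37.4] 76.9
235.0 208 [274.9 265.9] centroid [429.   36.3  71. ] rect [429.9  37.3] [41.3 41.7] 81.7
240  101 100 101 101 101 101 102 102 107 191 254 255 255 255 255 255 255 248 200 223 233 234 235 236 237 237 236 236 237 238 238 238 238 239 237 244 254 255 255 255 254 253 253 228 140
246  100 102 101 101 101 100 102 103 124 213 254 255 255 255 255 255 255 227 207 230 237 238 237 237 238 238 239 238 239 238 238 238 238 239 245 254 255 255 255 255 255 255 255 221 118
252  101 102 101 101 102 100 101 106 186 253 255 255 255 255 255 255 250 227 232 237 238 239 239 239 239 239 240 240 240 240 240 241 241 238 243 254 255 255 255 255 255 255 239 142  95
258  101 101 100 101 101 100 104 124 200 250 254 254 255 255 255 254 231 222 236 240 240 240 240 240 240 241 242 242 241 241 242 242 242 247 254 255 255 255 255 255 255 255 220 114  96
264  
[... 1329 characters left out ...]
4 255 255 254 225 207 231 237 238 239 239 239 240 240 240 239 239 239 239 238 239 243 252 255 255 255 255 255 255 255 225 125 102  99 101 100 101
312  101 100 105 168 247 255 255 255 255 255 255 253 216 218 234 237 237 237 238 238 239 239 238 238 239 240 240 238 238 247 254 255 255 255 255 255 254 243 159 100  98 101 100 100 101
318  101 101 108 186 253 255 255 255 255 255 254 221 189 230 239 239 239 238 238 238 239 239 240 241 242 241 240 240 243 251 255 255 255 255 255 255 255 219 114  95 100 100 100  99 100
324  101 104 161 244 254 255 255 255 255 255 252 218 223 237 241 241 241 241 240 240 241 241 240 239 241 241 241 241 247 254 255 255 255 255 255 255 245 161  98  98 102 101 101 101 101
```

```bash
cat >>h.py <<'E'
from scipy.spatial.transform import Rotation as Ro
def goal(p,th):
    "tool offset/dr to TCP point p with tool y at world angle th (deg), pointing down"
    s=bot.read_state();R0=np.array(s['tcp_rot']);p0=np.array(s['position'])
    t=np.radians(th);y=np.array([np.cos(t),np.sin(t),0]);z=np.array([0,0,-1.]);R1=np.c_[np.cross(y,z),y,z]
    print('off',np.round(R0.T@(np.array(p)-p0),4),'dr',np.round(Ro.from_matrix(R0.T@R1).as_rotvec(degrees=True),2),'| p0',np.round(p0,4),'t',s['time_s'],'F',np.round(s['force'],1),'op',round(s['opening'],3),'gf',s['grasp_force'])
E
python3 - <<'E'
from h import *
c=cap();g=c['g'].astype(float)
up=[];lo=[]
for col in range(240,332,2):
    p=g[185:235,col];i=next(i for i in range(14,2,-1) if True) if 0 else None
    mid=int(round(26.5-(col-240)*6.9/84))  # centre index
    i=mid
    while p[i]<248:i-=1
    up.append((col,185+i+(p[i]-248)/(p[i]-p[i+1])))
    i=mid
    while p[i]<248:i+=1
    lo.append((col,185+i-(p[i]-248)/(p[i]-p[i-1])))
U=ray(c,up,.025);L=ray(c,lo,.025)
def fit(X):
    b,a=np.polyfit(X[:,1],X[:,0],1);r=X[:,0]-b*X[:,1]-a;k=abs(r)<.003
    b,a=np.polyfit(X[k,1],X[k,0],1);return b,a,r.std()
fu,fl=fit(U),fit(L);print(fu,fl,'width',(fu[1]-fl[1])-.1*0)
f=lambda x,y,z:ray(c,[195+x/3.45,175+y/3.45],z)[0]
print('apron',f(44,83,.008),f(50,196,.008),'stop',f(498,70,.042),f(497,130,.042),'stop end',f(511,38,.042),f(521,155,.042))
T=np.array([f(430,233,.026),f(750,257,.026),f(742,388,.026),f(419,363,.026)]);print('tray',T.round(3),T.mean(0),np.linalg.norm(T-np.roll(T,1,0),axis=1))
print('nozzle',f(674,66,.2))
s=cap('side')
print('noz side',proj(s,f(674,66,.2)))
for p in [(.561,.374,.071),(.403,.357,.071),(.443,.1885,.071),(.429,.037,.071)]:print(proj(s,p).round(1))
goal((.561,.374,.16),2.5)
E
```

```text
(np.float64(-0.07963804196962701), np.float64(0.6302209920849358), np.float64(0.0006431753166933207)) (np.float64(-0.07757281051244645), np.float64(0.5754534888555204), np.float64(0.0011124867440776129)) width 0.05476750322941537
apron [0.6308291  0.23978645 0.008     ] [0.53201058 0.2320182  0.008     ] stop [ 0.63411076 -0.15158134  0.042     ] [ 0.58256601 -0.14948123  0.042     ] stop end [ 0.66184805 -0.16334085  0.042     ] [ 0.56121009 -0.1691544   0.042     ]
tray [[ 0.497 -0.093  0.026]
 [ 0.476 -0.362  0.026]
 [ 0.368 -0.35   0.026]
 [ 0.389 -0.082  0.026]] [ 0.43247633 -0.22149031  0.026     ] [0.10869913 0.27005793 0.10911367 0.26870201]
nozzle [ 0.60575568 -0.2630065   0.2       ]
noz side [300.405129   135.55646435]
[255.  352.2]
[323.9 362.1]
[321.3 296.2]
[337.4 250.8]
off [ 0.6673 -0.7202  0.0629] dr [-4.000e-02 -4.000e-02 -6.696e+01] | p0 [ 0.2694 -0.5636  0.2221] t 0.25 F [-0.3  0.1 -0.1] op 1.0 gf 0.0
```

```bash
python3 -c "
from h import *
goal((.4295,.0368,.13),-8.3)"
```

```text
off [ 0.4033 -0.4726  0.0926] dr [-5.000e-02 -4.000e-02 -5.616e+01] | p0 [ 0.2694 -0.5636  0.2221] t 0.25 F [-0.3  0.1 -0.1] op 1.0 gf 0.0
```

Call:
servo_tool(
  targets=[
    {"offset":[0.403,-0.4726,0.0926],"dr":[0,0,-56.2]},
    {"offset":[0.403,-0.4726,0.0926],"dr":[0,0,-56.2]},
    {"offset":[0.403,-0.4726,0.0926],"dr":[0,0,-56.2]},
    {"offset":[0.403,-0.4726,0.0926],"dr":[0,0,-56.2]},
    {"offset":[0.403,-0.4726,0.0926],"dr":[0,0,-56.2]},
    {"offset":[0.403,-0.4726,0.0926],"dr":[0,0,-56.2]},
    {"offset":[0.403,-0.4726,0.0926],"dr":[0,0,-56.2]},
    {"offset":[0.403,-0.4726,0.0926],"dr":[0,0,-56.2]},
    {"offset":[0.403,-0.4726,0.0926],"dr":[0,0,-56.2]},
    {"offset":[0.403,-0.4726,0.0926],"dr":[0,0,-56.2]},
    {"offset":[0.403,-0.4726,0.0926],"dr":[0,0,-56.2]},
    {"offset":[0.403,-0.4726,0.0926],"dr":[0,0,-56.2]},
    {"offset":[0.403,-0.4726,0.0926],"dr":[0,0,-56.2]},
    {"offset":[0.403,-0.4726,0.0926],"dr":[0,0,-56.2]},
    {"offset":[0.403,-0.4726,0.0926],"dr":[0,0,-56.2]},
    {"offset":[0.403,-0.4726,0.0926],"dr":[0,0,-56.2]},
    {"offset":[0.403,-0.4726,0.0926],"dr":[0,0,-56.2]},
    {"offset":[0.403,-0.4726,0.0926],"dr":[0,0,-56.2]},
  ],
)

```text
time_s: 1.75
position: [0.4294, 0.0362, 0.13]
tcp_rot: [[0.142, 0.99, -0.0], [0.99, -0.142, -0.0], [-0.0, 0.0, -1.0]]
force: [-0.0, -0.6, -0.1]
opening: 1.0
grasp_force: 0.0
```

Call:
servo_tool(
  targets=[
    {"offset":[0,0,0.04],"dr":[0,0,0]},
    {"offset":[0,0,0.07],"dr":[0,0,0]},
    {"offset":[0,0,0.085],"dr":[0,0,0]},
    {"offset":[0,0,0.09],"dr":[0,0,0]},
    {"offset":[0,0,0.09],"dr":[0,0,0]},
  ],
)

```text
time_s: 2.17
position: [0.4288, 0.0346, 0.0392]
tcp_rot: [[0.147, 0.989, -0.002], [0.989, -0.147, 0.0], [-0.0, -0.002, -1.0]]
force: [0.7, -0.1, 0.1]
opening: 1.001
grasp_force: 0.0
```

Call:
servo_tool(
  gripper=1,
  targets=[
    {"offset":[0,0,0],"dr":[0,0,0]},
    {"offset":[0,0,0],"dr":[0,0,0]},
    {"offset":[0,0,0],"dr":[0,0,0]},
    {"offset":[0,0,0],"dr":[0,0,0]},
    {"offset":[0,0,0],"dr":[0,0,0]},
    {"offset":[0,0,0],"dr":[0,0,0]},
    {"offset":[0,0,0],"dr":[0,0,0]},
    {"offset":[0,0,0],"dr":[0,0,0]},
    {"offset":[0,0,0],"dr":[0,0,0]},
    {"offset":[0,0,0],"dr":[0,0,0]},
  ],
)

```text
time_s: 3.0
position: [0.429, 0.0364, 0.04]
tcp_rot: [[0.143, 0.99, -0.0], [0.99, -0.143, 0.0], [0.0, -0.001, -1.0]]
force: [-0.3, 0.7, 0.5]
opening: 0.525
grasp_force: 30.0
```

Call:
servo_tool(
  targets=[
    {"offset":[0,0,-0.03],"dr":[0,0,0]},
    {"offset":[0,0,-0.06],"dr":[0,0,0]},
    {"offset":[0.02,0.01,-0.08],"dr":[0,0,0]},
    {"offset":[0.05,0.035,-0.08],"dr":[0,0,-5]},
    {"offset":[0.08,0.055,-0.08],"dr":[0,0,-10]},
    {"offset":[0.11,0.08,-0.08],"dr":[0,0,-12.8]},
    {"offset":[0.14,0.1,-0.08],"dr":[0,0,-12.8]},
    {"offset":[0.165,0.117,-0.08],"dr":[0,0,-12.8]},
    {"offset":[0.187,0.1324,-0.07],"dr":[0,0,-12.8]},
    {"offset":[0.187,0.1324,-0.05],"dr":[0,0,-12.8]},
    {"offset":[0.187,0.1324,-0.03],"dr":[0,0,-12.8]},
    {"offset":[0.187,0.1324,-0.03],"dr":[0,0,-12.8]},
    {"offset":[0.187,0.1324,-0.03],"dr":[0,0,-12.8]},
  ],
)

```text
time_s: 4.08
position: [0.5855, 0.2022, 0.0681]
tcp_rot: [[-0.079, 0.997, -0.005], [0.997, 0.079, -0.001], [-0.0, -0.005, -1.0]]
force: [-0.7, 0.1, -1.9]
opening: 0.527
grasp_force: 30.0
```

```bash
python3 -c "
from h import *
goal((.5867,.2024,.05),4.5)
c=cap();s=cap('side')
a=c['color'][140:300,100:300,::-1];b=s['color'][180:340,200:400,::-1]
cv2.imwrite('pics/d1.png',np.hstack([cv2.resize(a,None,fx=2,fy=2,interpolation=2),cv2.resize(b,None,fx=2,fy=2,interpolation=2)]))"
```

```text
off [0.0001 0.0013 0.0181] dr [-0.27  0.02  0.05] | p0 [0.5855 0.2022 0.0681] t 4.0833 F [-0.7  0.1 -1.9] op 0.527 gf 29.98632501373322
```

View pics/d1.png

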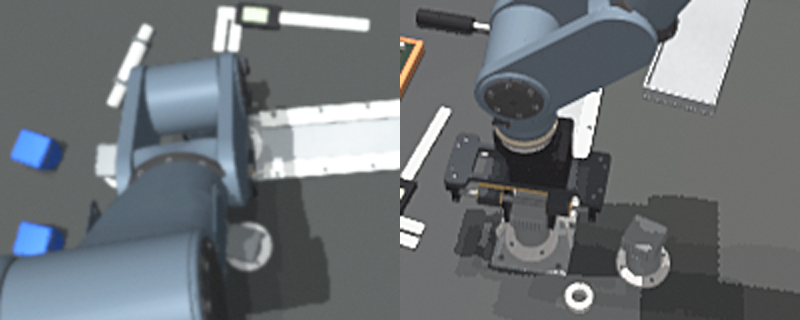

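Call:
servo_tool(
  targets=[
    {"offset":[0,0,0.01],"dr":[0,0,0]},
    {"offset":[0,0,0.02],"dr":[0,0,0]},
    {"offset":[0,0,0.02],"dr":[0,0,0]},
    {"offset":[-0.015,0,0.02],"dr":[0,0,0]},
    {"offset":[-0.03,0,0.02],"dr":[0,0,0]},
    {"offset":[-0.045,0,0.02],"dr":[0,0,0]},
    {"offset":[-0.06,0,0.02],"dr":[0,0,0]},
    {"offset":[-0.075,0,0.02],"dr":[0,0,0]},
    {"offset":[-0.09,0,0.02],"dr":[0,0,0]},
    {"offset":[-0.09,0,0.02],"dr":[0,0,0]},
    {"offset":[-0.09,0,0.02],"dr":[0,0,0]},
  ],
)

```text
time_s: 5.1
position: [0.5949, 0.1106, 0.0502]
tcp_rot: [[-0.076, 0.997, 0.001], [0.997, 0.076, 0.0], [-0.0, 0.001, -1.0]]
force: [-0.3, 1.3, -2.7]
opening: 0.525
grasp_force: 30.0
```

Call:
servo_tool(
  targets=[
    {"offset":[-0.02,0,0],"dr":[0,0,0]},
    {"offset":[-0.04,0,0],"dr":[0,0,0]},
    {"offset":[-0.06,0,0],"dr":[0,0,0]},
    {"offset":[-0.08,0,0],"dr":[0,0,0]},
    {"offset":[-0.1,0,0],"dr":[0,0,0]},
    {"offset":[-0.12,0,0],"dr":[0,0,0]},
    {"offset":[-0.14,0,0],"dr":[0,0,0]},
    {"offset":[-0.16,0,0],"dr":[0,0,0]},
    {"offset":[-0.18,0,0],"dr":[0,0,0]},
    {"offset":[-0.2,0,0],"dr":[0,0,0]},
    {"offset":[-0.212,0,0],"dr":[0,0,0]},
    {"offset":[-0.22,0,0],"dr":[0,0,0]},
    {"offset":[-0.224,0,0],"dr":[0,0,0]},
    {"offset":[-0.224,0,0],"dr":[0,0,0]},
  ],
)

```text
time_s: 6.27
position: [0.6121, -0.1109, 0.0499]
tcp_rot: [[-0.079, 0.997, 0.0], [0.997, 0.079, 0.0], [0.0, 0.0, -1.0]]
force: [0.2, 0.4, -2.3]
opening: 0.527
grasp_force: 30.0
```

Call:
servo_tool(
  targets=[
    {"offset":[0,0,-0.004],"dr":[0,0,0]},
    {"offset":[0,0,-0.01],"dr":[0,0,0]},
    {"offset":[0,0,-0.017],"dr":[0,0,0]},
    {"offset":[0,0,-0.024],"dr":[0,0,0]},
    {"offset":[0,0,-0.031],"dr":[0,0,0]},
    {"offset":[0,0,-0.038],"dr":[0,0,0]},
    {"offset":[0,0,-0.045],"dr":[0,0,0]},
    {"offset":[0,0,-0.055],"dr":[0,0,0]},
    {"offset":[0,0,-0.07],"dr":[0,0,0]},
    {"offset":[0,0,-0.07],"dr":[0,0,0]},
    {"offset":[0,0,-0.07],"dr":[0,0,0]},
  ],
)

```text
time_s: 7.18
position: [0.613, -0.111, 0.1213]
tcp_rot: [[-0.079, 0.997, 0.003], [0.997, 0.079, -0.001], [-0.001, 0.003, -1.0]]
force: [-0.7, -0.0, 0.1]
opening: 0.53
grasp_force: 3.0
```

```bash
python3 -c "
from h import *
o=np.array([.4325,-.2215]);d=np.array([.078,.997])
for k in(-.09,-.03,.03,.09):print(k,o+k*d)
p=o-.09*d
goal((p[0],p[1],.1),-4.5)
c=cap();s=cap('side')
a=c['color'][140:300,280:480,::-1];b=s['color'][100:260,200:400,::-1]
cv2.imwrite('pics/d2.png',np.hstack([cv2.resize(a,None,fx=2,fy=2,interpolation=2),cv2.resize(b,None,fx=2,fy=2,interpolation=2)]))"
```

```text
-0.09 [ 0.42548 -0.31123]
-0.03 [ 0.43016 -0.25141]
0.03 [ 0.43484 -0.19159]
0.09 [ 0.43952 -0.13177]
off [-0.1847 -0.2028  0.021 ] dr [0.17 0.06 9.04] | p0 [ 0.613  -0.111   0.1213] t 7.1833 F [-0.7 -0.   0.1] op 0.53 gf 2.976294681429863
```

View pics/d2.png

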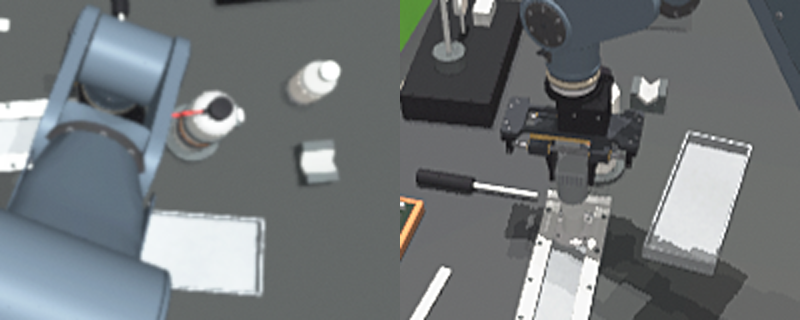

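Call:
servo_tool(
  gripper=1,
  targets=[
    {"offset":[0,0,0],"dr":[0,0,0]},
    {"offset":[0,0,0],"dr":[0,0,0]},
    {"offset":[0,0,0],"dr":[0,0,0]},
    {"offset":[0,0,0],"dr":[0,0,0]},
  ],
)

```text
time_s: 7.62
position: [0.6118, -0.1106, 0.1194]
tcp_rot: [[-0.079, 0.997, -0.001], [0.997, 0.079, 0.0], [0.0, -0.001, -1.0]]
force: [-0.3, 0.3, -0.3]
opening: 0.527
grasp_force: 30.0
```

```bash
python3 -c "
from h import *
goal((.4255,-.311,.1),-4.5)
s=cap('side');b=s['color'][130:270,220:390,::-1]
print(proj(s,(.613,-.111,.08)))
cv2.imwrite('pics/d3.png',cv2.resize(b,None,fx=4,fy=4,interpolation=2))"
```

```text
off [-0.185  -0.2016  0.0195] dr [-0.05 -0.02  9.04] | p0 [ 0.6118 -0.1106  0.1194] t 7.6167 F [-0.3  0.3 -0.3] op 0.527 gf 29.988267148200975
[285.38223663 198.22895008]
```

View pics/d3.png

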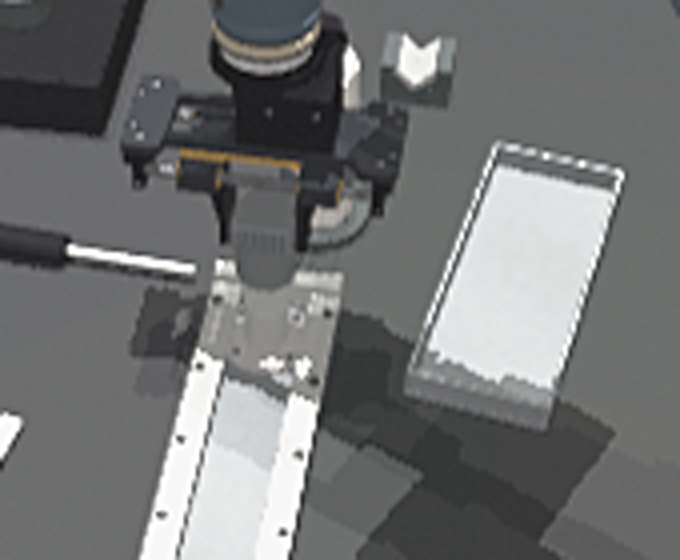

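Call:
servo_tool(
  targets=[
    {"offset":[0,-0.035,0],"dr":[0,0,2]},
    {"offset":[0,-0.07,0],"dr":[0,0,5]},
    {"offset":[-0.003,-0.105,0],"dr":[0,0,9]},
    {"offset":[-0.005,-0.14,0],"dr":[0,0,9]},
    {"offset":[-0.0073,-0.173,0.01],"dr":[0,0,9]},
    {"offset":[-0.0073,-0.173,0.02],"dr":[0,0,9]},
    {"offset":[-0.0073,-0.173,0.04],"dr":[0,0,9]},
    {"offset":[-0.0073,-0.173,0.06],"dr":[0,0,9]},
    {"offset":[-0.0073,-0.173,0.072],"dr":[0,0,9]},
    {"offset":[-0.0073,-0.173,0.079],"dr":[0,0,9]},
    {"offset":[-0.0073,-0.173,0.079],"dr":[0,0,9]},
    {"offset":[-0.0073,-0.173,0.079],"dr":[0,0,9]},
  ],
)

```text
time_s: 8.67
position: [0.4404, -0.1317, 0.0409]
tcp_rot: [[0.078, 0.997, -0.0], [0.997, -0.078, 0.0], [0.0, -0.0, -1.0]]
force: [-0.5, -0.8, -0.6]
opening: 0.527
grasp_force: 30.0
```

Call:
servo_tool(
  gripper=-1,
  targets=[
    {"offset":[0,0,0.002],"dr":[0,0,0]},
    {"offset":[0,0,0.002],"dr":[0,0,0]},
    {"offset":[0,0,0.002],"dr":[0,0,0]},
    {"offset":[0,0,0.002],"dr":[0,0,0]},
    {"offset":[0,0,0.002],"dr":[0,0,0]},
    {"offset":[0,0,-0.03],"dr":[0,0,0]},
    {"offset":[0,0,-0.06],"dr":[0,0,0]},
    {"offset":[0,0,-0.09],"dr":[0,0,0]},
    {"offset":[0,0,-0.09],"dr":[0,0,0]},
  ],
)

```text
time_s: 9.42
position: [0.4431, -0.1331, 0.1354]
tcp_rot: [[0.077, 0.997, 0.009], [0.997, -0.077, -0.005], [-0.004, 0.009, -1.0]]
force: [0.4, 0.3, -1.1]
opening: 0.989
grasp_force: 0.0
```

```bash
cat >>h.py <<'E'
def find(c,p,out=True):
    "cap top square near world p at z=.071 -> centre, angle"
    g=c['g'];u0,v0=np.round(proj(c,(*p,.071))).astype(int)
    m=np.median(g[v0-2:v0+3,u0-2:u0+3]);w=np.zeros_like(g);w[v0-18:v0+19,u0-18:u0+19]=1
    k=((abs(g.astype(int)-m)<9)&(w>0)).astype(np.uint8)
    n,l,st,ce=cv2.connectedComponentsWithStats(k,connectivity=4)
    cn=cv2.findContours((l==l[v0,u0]).astype(np.uint8),0,1)[0][0][:,0]
    r=cv2.minAreaRect((ray(c,cn,.071)[:,:2]*1000).astype(np.float32))
    print('cap',m,st[l[v0,u0],4],np.round(r[0],1),np.round(r[1],1),round(r[2],1))
E
python3 -c "
from h import *
c=cap();s=cap('side')
for p in[(.561,.374),(.403,.357),(.443,.1885)]:find(c,p)
goal((.443,.188,.13),-13)
a=c['color'][170:300,120:420,::-1];b=s['color'][150:400,220:400,::-1]
cv2.imwrite('pics/d4.png',np.hstack([cv2.resize(a,(500,217),interpolation=2),np.zeros((217,20,3),np.uint8),cv2.resize(b,(156,217))]))"
```

```text
cap 229.0 175 [563.8 374.2] [37.1 44.5] 86.2
cap 232.0 182 [402.6 357.3] [36.7 39.2] 54.5
cap 237.0 183 [442.1 187.9] [39.  36.1] 75.9
off [ 0.3192 -0.0228  0.0016] dr [0.19 0.08 8.55] | p0 [ 0.441  -0.132   0.1322] t 9.5167 F [-0.2 -0.5 -0.5] op 0.992 gf 0.0
```

View pics/d4.png

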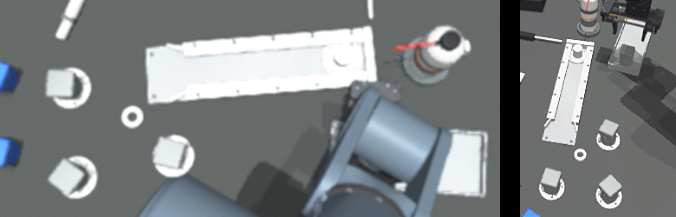

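Call:
servo_tool(
  targets=[
    {"offset":[0.3192,-0.0228,0],"dr":[0,0,9]},
    {"offset":[0.3192,-0.0228,0],"dr":[0,0,9]},
    {"offset":[0.3192,-0.0228,0],"dr":[0,0,9]},
    {"offset":[0.3192,-0.0228,0],"dr":[0,0,9]},
    {"offset":[0.3192,-0.0228,0],"dr":[0,0,9]},
    {"offset":[0.3192,-0.0228,0],"dr":[0,0,9]},
    {"offset":[0.3192,-0.0228,0],"dr":[0,0,9]},
    {"offset":[0.3192,-0.0228,0],"dr":[0,0,9]},
    {"offset":[0.3192,-0.0228,0],"dr":[0,0,9]},
    {"offset":[0.3192,-0.0228,0],"dr":[0,0,9]},
    {"offset":[0.3192,-0.0228,0],"dr":[0,0,9]},
    {"offset":[0.3192,-0.0228,0.03],"dr":[0,0,9]},
    {"offset":[0.3192,-0.0228,0.06],"dr":[0,0,9]},
    {"offset":[0.3192,-0.0228,0.08],"dr":[0,0,9]},
    {"offset":[0.3192,-0.0228,0.09],"dr":[0,0,9]},
    {"offset":[0.3192,-0.0228,0.09],"dr":[0,0,9]},
    {"offset":[0.3192,-0.0228,0.09],"dr":[0,0,9]},
  ],
)

```text
time_s: 10.93
position: [0.4423, 0.1872, 0.0407]
tcp_rot: [[0.235, 0.972, -0.001], [0.972, -0.235, -0.0], [-0.001, -0.001, -1.0]]
force: [0.2, -0.0, 0.7]
opening: 0.995
grasp_force: 0.0
```

Call:
servo_tool(
  gripper=1,
  targets=[
    {"offset":[0,0,0],"dr":[0,0,0]},
    {"offset":[0,0,0],"dr":[0,0,0]},
    {"offset":[0,0,0],"dr":[0,0,0]},
    {"offset":[0,0,0],"dr":[0,0,0]},
    {"offset":[0,0,0],"dr":[0,0,0]},
    {"offset":[0,0,0],"dr":[0,0,0]},
    {"offset":[0,0,0],"dr":[0,0,0]},
    {"offset":[0,0,0],"dr":[0,0,0]},
  ],
)

```text
time_s: 11.6
position: [0.4417, 0.1884, 0.0409]
tcp_rot: [[0.232, 0.973, -0.001], [0.973, -0.232, -0.0], [-0.0, -0.001, -1.0]]
force: [-0.2, 0.3, 0.5]
opening: 0.532
grasp_force: 29.4
```

```bash
python3 -c "
from h import *
goal((.5867,.2024,.07),4.5)"
```

```text
off [ 0.0473  0.1378 -0.0292] dr [-6.000e-02  1.000e-02 -1.794e+01] | p0 [0.4417 0.1884 0.0409] t 11.6 F [-0.2  0.3  0.5] op 0.532 gf 29.398763570934534
```

Call:
servo_tool(
  targets=[
    {"offset":[0,0,-0.03],"dr":[0,0,0]},
    {"offset":[0,0.005,-0.05],"dr":[0,0,-2]},
    {"offset":[0.01,0.03,-0.055],"dr":[0,0,-8]},
    {"offset":[0.02,0.06,-0.055],"dr":[0,0,-14]},
    {"offset":[0.03,0.09,-0.055],"dr":[0,0,-18]},
    {"offset":[0.04,0.12,-0.055],"dr":[0,0,-18]},
    {"offset":[0.047,0.1375,-0.045],"dr":[0,0,-18]},
    {"offset":[0.047,0.1375,-0.025],"dr":[0,0,-18]},
    {"offset":[0.047,0.1375,-0.015],"dr":[0,0,-18]},
    {"offset":[0.047,0.1375,-0.0105],"dr":[0,0,-18]},
    {"offset":[0.047,0.1375,-0.0105],"dr":[0,0,-18]},
    {"offset":[0.047,0.1375,-0.0105],"dr":[0,0,-18]},
  ],
)

```text
time_s: 12.6
position: [0.5856, 0.202, 0.0512]
tcp_rot: [[-0.08, 0.997, -0.002], [0.997, 0.08, -0.0], [-0.0, -0.002, -1.0]]
force: [0.7, 0.3, -3.0]
opening: 0.53
grasp_force: 29.4
```

Call:
servo_tool(
  targets=[
    {"offset":[-0.015,0,0],"dr":[0,0,0]},
    {"offset":[-0.03,0,0],"dr":[0,0,0]},
    {"offset":[-0.045,0,0],"dr":[0,0,0]},
    {"offset":[-0.06,0,0],"dr":[0,0,0]},
    {"offset":[-0.075,0,0],"dr":[0,0,0]},
    {"offset":[-0.095,0,0],"dr":[0,0,0]},
    {"offset":[-0.115,0,0],"dr":[0,0,0]},
    {"offset":[-0.135,0,0],"dr":[0,0,0]},
    {"offset":[-0.155,0,0],"dr":[0,0,0]},
    {"offset":[-0.175,0,0],"dr":[0,0,0]},
    {"offset":[-0.195,0,0],"dr":[0,0,0]},
    {"offset":[-0.215,0,0],"dr":[0,0,0]},
    {"offset":[-0.23,0,0],"dr":[0,0,0]},
    {"offset":[-0.238,0,0],"dr":[0,0,0]},
    {"offset":[-0.242,0,0],"dr":[0,0,0]},
    {"offset":[-0.242,0,0],"dr":[0,0,0]},
  ],
)

```text
time_s: 13.93
position: [0.606, -0.0401, 0.0516]
tcp_rot: [[-0.077, 0.997, 0.0], [0.997, 0.077, 0.0], [0.0, 0.0, -1.0]]
force: [0.2, -0.0, -3.2]
opening: 0.532
grasp_force: 29.4
```

Call:
servo_tool(
  targets=[
    {"offset":[0,0,-0.004],"dr":[0,0,0]},
    {"offset":[0,0,-0.01],"dr":[0,0,0]},
    {"offset":[0,0,-0.017],"dr":[0,0,0]},
    {"offset":[0,0,-0.024],"dr":[0,0,0]},
    {"offset":[0,0,-0.031],"dr":[0,0,0]},
    {"offset":[0,0,-0.038],"dr":[0,0,0]},
    {"offset":[0,0,-0.045],"dr":[0,0,0]},
    {"offset":[0,0,-0.055],"dr":[0,0,0]},
    {"offset":[0,0,-0.07],"dr":[0,0,0]},
    {"offset":[0,0,-0.07],"dr":[0,0,0]},
    {"offset":[0,0,-0.07],"dr":[0,0,0]},
  ],
)

```text
time_s: 14.85
position: [0.607, -0.0394, 0.1228]
tcp_rot: [[-0.079, 0.997, 0.003], [0.997, 0.079, -0.001], [-0.001, 0.003, -1.0]]
force: [-0.3, -0.0, -0.9]
opening: 0.531
grasp_force: 29.4
```

```bash
python3 -c "
from h import *
goal((.4348,-.1916,.1),-4.5)
s=cap('side');b=s['color'][130:270,220:390,::-1]
cv2.imwrite('pics/e1.png',cv2.resize(b,None,fx=3,fy=3,interpolation=2))"
```

```text
off [-0.1381 -0.1838  0.0224] dr [0.16 0.04 9.04] | p0 [ 0.607  -0.0394  0.1228] t 14.85 F [-0.3 -0.  -0.9] op 0.531 gf 29.427672866731882
```

View pics/e1.png

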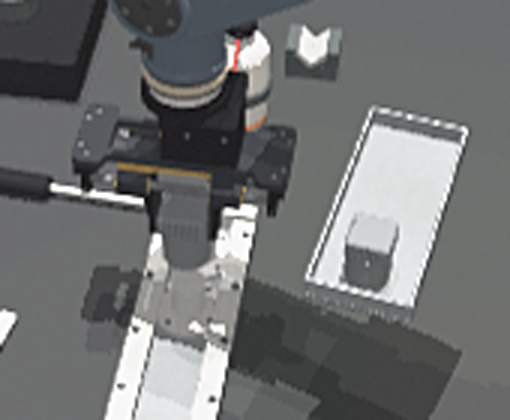

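Call:
servo_tool(
  targets=[
    {"offset":[0,-0.035,0],"dr":[0,0,2]},
    {"offset":[0,-0.07,0],"dr":[0,0,5]},
    {"offset":[-0.02,-0.1,0],"dr":[0,0,9]},
    {"offset":[-0.045,-0.13,0],"dr":[0,0,9]},
    {"offset":[-0.075,-0.155,0],"dr":[0,0,9]},
    {"offset":[-0.105,-0.175,0],"dr":[0,0,9]},
    {"offset":[-0.138,-0.184,0],"dr":[0,0,9]},
    {"offset":[-0.138,-0.184,0.01],"dr":[0,0,9]},
    {"offset":[-0.138,-0.184,0.03],"dr":[0,0,9]},
    {"offset":[-0.138,-0.184,0.055],"dr":[0,0,9]},
    {"offset":[-0.138,-0.184,0.073],"dr":[0,0,9]},
    {"offset":[-0.138,-0.184,0.082],"dr":[0,0,9]},
    {"offset":[-0.138,-0.184,0.082],"dr":[0,0,9]},
    {"offset":[-0.138,-0.184,0.082],"dr":[0,0,9]},
  ],
)

```text
time_s: 16.07
position: [0.4334, -0.1911, 0.039]
tcp_rot: [[0.078, 0.997, -0.001], [0.997, -0.078, 0.001], [0.001, -0.001, -1.0]]
force: [-0.4, -0.0, 0.7]
opening: 0.526
grasp_force: 30.0
```

Call:
servo_tool(
  gripper=-1,
  targets=[
    {"offset":[0,0,0],"dr":[0,0,0]},
    {"offset":[0,0,0],"dr":[0,0,0]},
    {"offset":[0,0,0],"dr":[0,0,0]},
    {"offset":[0,0,0],"dr":[0,0,0]},
    {"offset":[0,0,0],"dr":[0,0,0]},
    {"offset":[0,0,-0.03],"dr":[0,0,0]},
    {"offset":[0,0,-0.06],"dr":[0,0,0]},
    {"offset":[0,0,-0.09],"dr":[0,0,0]},
    {"offset":[0,0,-0.09],"dr":[0,0,0]},
    {"offset":[0,0,-0.09],"dr":[0,0,0]},
  ],
)

```text
time_s: 16.9
position: [0.4347, -0.192, 0.1312]
tcp_rot: [[0.078, 0.997, 0.004], [0.997, -0.078, -0.003], [-0.003, 0.004, -1.0]]
force: [0.4, 0.1, -0.6]
opening: 0.999
grasp_force: 0.0
```

```bash
python3 -c "
from h import *
c=cap()
for p in[(.561,.374),(.403,.357)]:find(c,p)
goal((.403,.357,.13),-36.5)
cv2.imwrite('pics/e2.png',c['color'][:,:,::-1])"
```

```text
cap 230.0 163 [559.3 374.2] [36.8 34.3] 89.8
cap 232.0 182 [403.3 356.8] [36.8 37.6] 54.3
off [ 0.5443 -0.0732 -0.0006] dr [9.000e-02 3.000e-02 3.205e+01] | p0 [ 0.4338 -0.1914  0.13  ] t 16.95 F [ 0.2  0.5 -0.3] op 0.999 gf 0.0
```

View pics/e2.png

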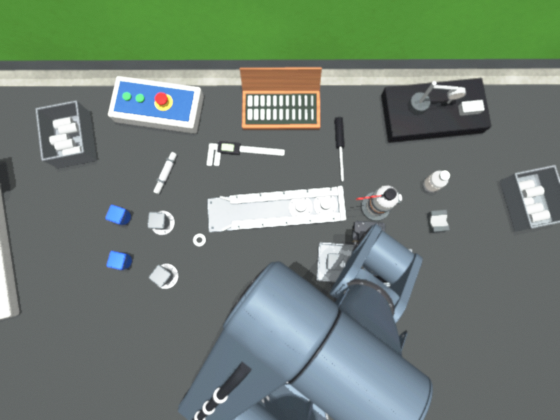

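Call:
servo_tool(
  targets=[
    {"offset":[0.5443,-0.0732,0],"dr":[0,0,32]},
    {"offset":[0.5443,-0.0732,0],"dr":[0,0,32]},
    {"offset":[0.5443,-0.0732,0],"dr":[0,0,32]},
    {"offset":[0.5443,-0.0732,0],"dr":[0,0,32]},
    {"offset":[0.5443,-0.0732,0],"dr":[0,0,32]},
    {"offset":[0.5443,-0.0732,0],"dr":[0,0,32]},
    {"offset":[0.5443,-0.0732,0],"dr":[0,0,32]},
    {"offset":[0.5443,-0.0732,0],"dr":[0,0,32]},
    {"offset":[0.5443,-0.0732,0],"dr":[0,0,32]},
    {"offset":[0.5443,-0.0732,0],"dr":[0,0,32]},
    {"offset":[0.5443,-0.0732,0],"dr":[0,0,32]},
    {"offset":[0.5443,-0.0732,0],"dr":[0,0,32]},
    {"offset":[0.5443,-0.0732,0],"dr":[0,0,32]},
    {"offset":[0.5443,-0.0732,0],"dr":[0,0,32]},
    {"offset":[0.5443,-0.0732,0],"dr":[0,0,32]},
    {"offset":[0.5443,-0.0732,0],"dr":[0,0,32]},
  ],
)

```text
time_s: 18.28
position: [0.4015, 0.3579, 0.1277]
tcp_rot: [[0.591, 0.806, -0.003], [0.806, -0.591, -0.002], [-0.003, -0.001, -1.0]]
force: [-0.8, -1.4, 0.1]
opening: 1.005
grasp_force: 0.0
```

Call:
servo_tool(
  targets=[
    {"offset":[0,0,0.03],"dr":[0,0,0]},
    {"offset":[0,0,0.06],"dr":[0,0,0]},
    {"offset":[0,0,0.08],"dr":[0,0,0]},
    {"offset":[0,0,0.09],"dr":[0,0,0]},
    {"offset":[0,0,0.09],"dr":[0,0,0]},
    {"offset":[0,0,0.09],"dr":[0,0,0]},
  ],
)

```text
time_s: 18.78
position: [0.4028, 0.3559, 0.039]
tcp_rot: [[0.595, 0.803, -0.002], [0.803, -0.595, -0.001], [-0.002, -0.001, -1.0]]
force: [0.3, 0.2, -0.1]
opening: 0.997
grasp_force: 0.0
```

Call:
servo_tool(
  gripper=1,
  targets=[
    {"offset":[0,0,0],"dr":[0,0,0]},
    {"offset":[0,0,0],"dr":[0,0,0]},
    {"offset":[0,0,0],"dr":[0,0,0]},
    {"offset":[0,0,0],"dr":[0,0,0]},
    {"offset":[0,0,0],"dr":[0,0,0]},
    {"offset":[0,0,0],"dr":[0,0,0]},
    {"offset":[0,0,0],"dr":[0,0,0]},
    {"offset":[0,0,0],"dr":[0,0,0]},
  ],
)

```text
time_s: 19.45
position: [0.403, 0.3571, 0.0396]
tcp_rot: [[0.594, 0.804, 0.0], [0.804, -0.594, 0.0], [0.0, 0.0, -1.0]]
force: [-0.2, -1.6, 3.3]
opening: 0.52
grasp_force: 30.0
```

```bash
python3 -c "
from h import *
goal((.5867,.2024,.07),4.5)"
```

```text
off [-0.0153  0.2397 -0.0304] dr [ 1.000e-02 -1.000e-02 -4.096e+01] | p0 [0.403  0.3571 0.0396] t 19.45 F [-0.2 -1.6  3.3] op 0.52 gf 29.99364899005741
```

Call:
servo_tool(
  targets=[
    {"offset":[0,0,-0.03],"dr":[0,0,0]},
    {"offset":[0,0.005,-0.05],"dr":[0,0,-2]},
    {"offset":[-0.002,0.03,-0.06],"dr":[0,0,-8]},
    {"offset":[-0.005,0.065,-0.06],"dr":[0,0,-14]},
    {"offset":[-0.008,0.1,-0.06],"dr":[0,0,-20]},
    {"offset":[-0.01,0.135,-0.06],"dr":[0,0,-26]},
    {"offset":[-0.012,0.17,-0.06],"dr":[0,0,-32]},
    {"offset":[-0.014,0.2,-0.06],"dr":[0,0,-38]},
    {"offset":[-0.015,0.225,-0.055],"dr":[0,0,-41]},
    {"offset":[-0.015,0.2395,-0.045],"dr":[0,0,-41]},
    {"offset":[-0.015,0.2395,-0.025],"dr":[0,0,-41]},
    {"offset":[-0.015,0.2395,-0.015],"dr":[0,0,-41]},
    {"offset":[-0.015,0.2395,-0.01],"dr":[0,0,-41]},
    {"offset":[-0.015,0.2395,-0.01],"dr":[0,0,-41]},
    {"offset":[-0.015,0.2395,-0.01],"dr":[0,0,-41]},
  ],
)

```text
time_s: 20.7
position: [0.5853, 0.2034, 0.0489]
tcp_rot: [[-0.08, 0.997, -0.002], [0.997, 0.08, -0.0], [0.0, -0.002, -1.0]]
force: [-0.0, 0.5, -3.6]
opening: 0.528
grasp_force: 30.0
```

Call:
servo_tool(
  targets=[
    {"offset":[-0.015,0,0],"dr":[0,0,0]},
    {"offset":[-0.03,0,0],"dr":[0,0,0]},
    {"offset":[-0.045,0,0],"dr":[0,0,0]},
    {"offset":[-0.06,0,0],"dr":[0,0,0]},
    {"offset":[-0.075,0,0],"dr":[0,0,0]},
    {"offset":[-0.095,0,0],"dr":[0,0,0]},
    {"offset":[-0.115,0,0],"dr":[0,0,0]},
    {"offset":[-0.135,0,0],"dr":[0,0,0]},
    {"offset":[-0.155,0,0],"dr":[0,0,0]},
    {"offset":[-0.165,0,0],"dr":[0,0,0]},
    {"offset":[-0.17,0,0],"dr":[0,0,0]},
    {"offset":[-0.172,0,0],"dr":[0,0,0]},
    {"offset":[-0.172,0,0],"dr":[0,0,0]},
  ],
)

```text
time_s: 21.78
position: [0.6001, 0.0309, 0.0495]
tcp_rot: [[-0.078, 0.997, -0.0], [0.997, 0.078, 0.0], [0.0, -0.0, -1.0]]
force: [1.6, 0.8, -3.1]
opening: 0.529
grasp_force: 30.0
```

Call:
servo_tool(
  targets=[
    {"offset":[0,0,-0.004],"dr":[0,0,0]},
    {"offset":[0,0,-0.01],"dr":[0,0,0]},
    {"offset":[0,0,-0.017],"dr":[0,0,0]},
    {"offset":[0,0,-0.024],"dr":[0,0,0]},
    {"offset":[0,0,-0.031],"dr":[0,0,0]},
    {"offset":[0,0,-0.038],"dr":[0,0,0]},
    {"offset":[0,0,-0.045],"dr":[0,0,0]},
    {"offset":[0,0,-0.055],"dr":[0,0,0]},
    {"offset":[0,0,-0.07],"dr":[0,0,0]},
    {"offset":[0,0,-0.07],"dr":[0,0,0]},
    {"offset":[0,0,-0.07],"dr":[0,0,0]},
  ],
)

```text
time_s: 22.7
position: [0.6013, 0.031, 0.1208]
tcp_rot: [[-0.079, 0.997, 0.003], [0.997, 0.079, -0.0], [-0.001, 0.003, -1.0]]
force: [0.4, 0.3, -0.9]
opening: 0.527
grasp_force: 30.0
```

```bash
python3 -c "
from h import *
goal((.4302,-.2514,.1),-4.5)
s=cap('side');b=s['color'][130:370,200:390,::-1]
cv2.imwrite('pics/e3.png',cv2.resize(b,None,fx=2.5,fy=2.5,interpolation=2))"
```

```text
off [-0.268  -0.193   0.0204] dr [0.18 0.02 9.04] | p0 [0.6013 0.031  0.1208] t 22.7 F [ 0.4  0.3 -0.9] op 0.527 gf 29.996341369114816
```

View pics/e3.png

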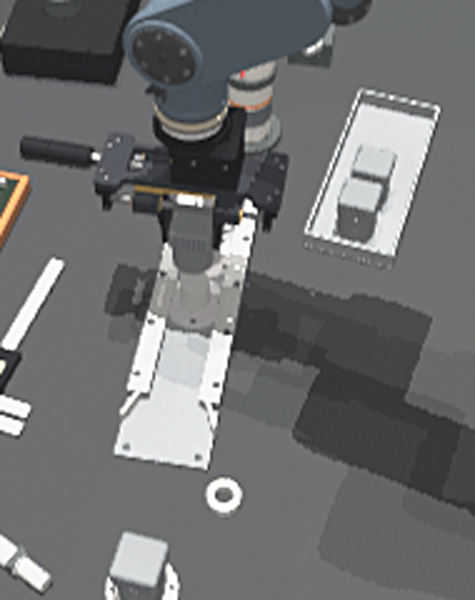

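Call:
servo_tool(
  targets=[
    {"offset":[-0.015,-0.035,0],"dr":[0,0,2]},
    {"offset":[-0.03,-0.07,0],"dr":[0,0,5]},
    {"offset":[-0.05,-0.1,0],"dr":[0,0,9]},
    {"offset":[-0.075,-0.13,0],"dr":[0,0,9]},
    {"offset":[-0.105,-0.155,0],"dr":[0,0,9]},
    {"offset":[-0.135,-0.175,0],"dr":[0,0,9]},
    {"offset":[-0.17,-0.185,0],"dr":[0,0,9]},
    {"offset":[-0.205,-0.19,0],"dr":[0,0,9]},
    {"offset":[-0.24,-0.193,0],"dr":[0,0,9]},
    {"offset":[-0.268,-0.193,0],"dr":[0,0,9]},
    {"offset":[-0.268,-0.193,0.01],"dr":[0,0,9]},
    {"offset":[-0.268,-0.193,0.03],"dr":[0,0,9]},
    {"offset":[-0.268,-0.193,0.055],"dr":[0,0,9]},
    {"offset":[-0.268,-0.193,0.073],"dr":[0,0,9]},
    {"offset":[-0.268,-0.193,0.081],"dr":[0,0,9]},
    {"offset":[-0.268,-0.193,0.081],"dr":[0,0,9]},
    {"offset":[-0.268,-0.193,0.081],"dr":[0,0,9]},
  ],
)

```text
time_s: 24.17
position: [0.4288, -0.251, 0.0378]
tcp_rot: [[0.078, 0.997, -0.001], [0.997, -0.078, 0.001], [0.001, -0.001, -1.0]]
force: [0.1, -0.4, -0.1]
opening: 0.531
grasp_force: 30.0
```

Call:
servo_tool(
  gripper=-1,
  targets=[
    {"offset":[0,0,0],"dr":[0,0,0]},
    {"offset":[0,0,0],"dr":[0,0,0]},
    {"offset":[0,0,0],"dr":[0,0,0]},
    {"offset":[0,0,0],"dr":[0,0,0]},
    {"offset":[0,0,0],"dr":[0,0,0]},
    {"offset":[0,0,-0.03],"dr":[0,0,0]},
    {"offset":[0,0,-0.06],"dr":[0,0,0]},
    {"offset":[0,0,-0.09],"dr":[0,0,0]},
    {"offset":[0,0,-0.09],"dr":[0,0,0]},
    {"offset":[0,0,-0.09],"dr":[0,0,0]},
  ],
)

```text
time_s: 25.0
position: [0.4301, -0.2521, 0.1302]
tcp_rot: [[0.078, 0.997, 0.003], [0.997, -0.078, -0.003], [-0.003, 0.004, -1.0]]
force: [-0.7, 0.6, 0.2]
opening: 0.996
grasp_force: 0.0
```

```bash
python3 -c "
from h import *
c=cap();g=c['g']
find(c,(.561,.374))
k=(g[195:245,130:185]>205).astype(np.uint8);n,l,st,ce=cv2.connectedComponentsWithStats(k);i=1+st[1:,4].argmax();print(st[i],ce[i])
goal((.561,.374,.13),2)
cv2.imwrite('pics/e4.png',np.hstack([cv2.resize(g[190:250,120:200],None,fx=5,fy=5,interpolation=2),cv2.resize(g[180:240,190:270],None,fx=5,fy=5,interpolation=2)]))"
```

```text
cap 221.0 170 [563.5 374.8] [39.1 44.7] 86.5
[ 18  16  27  24 338] [30.00887574 26.9408284 ]
off [ 0.6336  0.0828 -0.0015] dr [ 0.06  0.05 -6.45] | p0 [ 0.4292 -0.2513  0.129 ] t 25.05 F [-0.5 -0.1 -0.2] op 0.996 gf 0.0
```

Call:
servo_tool(
  targets=[
    {"offset":[0.6336,0.0828,0],"dr":[0,0,-2.5]},
    {"offset":[0.6336,0.0828,0],"dr":[0,0,-2.5]},
    {"offset":[0.6336,0.0828,0],"dr":[0,0,-2.5]},
    {"offset":[0.6336,0.0828,0],"dr":[0,0,-2.5]},
    {"offset":[0.6336,0.0828,0],"dr":[0,0,-2.5]},
    {"offset":[0.6336,0.0828,0],"dr":[0,0,-2.5]},
    {"offset":[0.6336,0.0828,0],"dr":[0,0,-2.5]},
    {"offset":[0.6336,0.0828,0],"dr":[0,0,-2.5]},
    {"offset":[0.6336,0.0828,0],"dr":[0,0,-2.5]},
    {"offset":[0.6336,0.0828,0],"dr":[0,0,-2.5]},
    {"offset":[0.6336,0.0828,0],"dr":[0,0,-2.5]},
    {"offset":[0.6336,0.0828,0],"dr":[0,0,-2.5]},
    {"offset":[0.6336,0.0828,0],"dr":[0,0,-2.5]},
    {"offset":[0.6336,0.0828,0],"dr":[0,0,-2.5]},
    {"offset":[0.6336,0.0828,0],"dr":[0,0,-2.5]},
    {"offset":[0.6336,0.0828,0],"dr":[0,0,-2.5]},
    {"offset":[0.6336,0.0828,0],"dr":[0,0,-2.5]},
    {"offset":[0.6336,0.0828,0],"dr":[0,0,-2.5]},
    {"offset":[0.6336,0.0828,0],"dr":[0,0,-2.5]},
  ],
)

```text
time_s: 26.63
position: [0.5595, 0.3725, 0.1266]
tcp_rot: [[0.034, 0.999, -0.004], [0.999, -0.034, -0.002], [-0.002, -0.004, -1.0]]
force: [0.5, 0.5, -0.7]
opening: 1.0
grasp_force: 0.0
```

Call:
servo_tool(
  targets=[
    {"offset":[0,0,0.03],"dr":[0,0,0]},
    {"offset":[0,0,0.06],"dr":[0,0,0]},
    {"offset":[0,0,0.08],"dr":[0,0,0]},
    {"offset":[0,0,0.09],"dr":[0,0,0]},
    {"offset":[0,0,0.09],"dr":[0,0,0]},
    {"offset":[0,0,0.09],"dr":[0,0,0]},
  ],
)

```text
time_s: 27.13
position: [0.561, 0.3728, 0.0384]
tcp_rot: [[0.036, 0.999, -0.001], [0.999, -0.036, -0.0], [-0.001, -0.001, -1.0]]
force: [0.7, -1.2, 0.0]
opening: 0.998
grasp_force: 0.0
```

Call:
servo_tool(
  gripper=1,
  targets=[
    {"offset":[0,0,0],"dr":[0,0,0]},
    {"offset":[0,0,0],"dr":[0,0,0]},
    {"offset":[0,0,0],"dr":[0,0,0]},
    {"offset":[0,0,0],"dr":[0,0,0]},
    {"offset":[0,0,0],"dr":[0,0,0]},
    {"offset":[0,0,0],"dr":[0,0,0]},
    {"offset":[0,0,0],"dr":[0,0,0]},
    {"offset":[0,0,0],"dr":[0,0,0]},
  ],
)

```text
time_s: 27.8
position: [0.5604, 0.374, 0.0384]
tcp_rot: [[0.034, 0.999, -0.001], [0.999, -0.034, -0.0], [-0.0, -0.001, -1.0]]
force: [-1.5, 0.5, -0.3]
opening: 0.527
grasp_force: 30.0
```

```bash
python3 -c "
from h import *
goal((.5867,.2024,.07),4.5)"
```

```text
off [-0.1706  0.0321 -0.0316] dr [-0.06  0.01 -6.45] | p0 [0.5604 0.374  0.0384] t 27.8 F [-1.5  0.5 -0.3] op 0.527 gf 29.993066245224327
```

Call:
servo_tool(
  targets=[
    {"offset":[0,0,-0.03],"dr":[0,0,0]},
    {"offset":[-0.005,0.001,-0.05],"dr":[0,0,-2]},
    {"offset":[-0.03,0.006,-0.05],"dr":[0,0,-4]},
    {"offset":[-0.06,0.012,-0.05],"dr":[0,0,-6.5]},
    {"offset":[-0.09,0.018,-0.05],"dr":[0,0,-6.5]},
    {"offset":[-0.12,0.024,-0.05],"dr":[0,0,-6.5]},
    {"offset":[-0.15,0.03,-0.05],"dr":[0,0,-6.5]},
    {"offset":[-0.1705,0.032,-0.045],"dr":[0,0,-6.5]},
    {"offset":[-0.1705,0.032,-0.025],"dr":[0,0,-6.5]},
    {"offset":[-0.1705,0.032,-0.015],"dr":[0,0,-6.5]},
    {"offset":[-0.1705,0.032,-0.01],"dr":[0,0,-6.5]},
    {"offset":[-0.1705,0.032,-0.01],"dr":[0,0,-6.5]},
    {"offset":[-0.1705,0.032,-0.01],"dr":[0,0,-6.5]},
  ],
)

```text
time_s: 28.88
position: [0.5867, 0.2034, 0.0481]
tcp_rot: [[-0.08, 0.997, -0.001], [0.997, 0.08, 0.0], [0.0, -0.001, -1.0]]
force: [1.0, 0.2, -2.3]
opening: 0.526
grasp_force: 30.0
```

Call:
servo_tool(
  targets=[
    {"offset":[-0.015,0,0],"dr":[0,0,0]},
    {"offset":[-0.03,0,0],"dr":[0,0,0]},
    {"offset":[-0.045,0,0],"dr":[0,0,0]},
    {"offset":[-0.06,0,0],"dr":[0,0,0]},
    {"offset":[-0.075,0,0],"dr":[0,0,0]},
    {"offset":[-0.09,0,0],"dr":[0,0,0]},
    {"offset":[-0.098,0,0],"dr":[0,0,0]},
    {"offset":[-0.101,0,0],"dr":[0,0,0]},
    {"offset":[-0.101,0,0],"dr":[0,0,0]},
  ],
)

```text
time_s: 29.63
position: [0.5956, 0.1008, 0.0488]
tcp_rot: [[-0.077, 0.997, 0.001], [0.997, 0.077, 0.0], [0.0, 0.001, -1.0]]
force: [-0.2, 0.1, -2.5]
opening: 0.524
grasp_force: 30.0
```

Call:
servo_tool(
  targets=[
    {"offset":[0,0,-0.004],"dr":[0,0,0]},
    {"offset":[0,0,-0.01],"dr":[0,0,0]},
    {"offset":[0,0,-0.017],"dr":[0,0,0]},
    {"offset":[0,0,-0.024],"dr":[0,0,0]},
    {"offset":[0,0,-0.031],"dr":[0,0,0]},
    {"offset":[0,0,-0.038],"dr":[0,0,0]},
    {"offset":[0,0,-0.045],"dr":[0,0,0]},
    {"offset":[0,0,-0.055],"dr":[0,0,0]},
    {"offset":[0,0,-0.07],"dr":[0,0,0]},
    {"offset":[0,0,-0.07],"dr":[0,0,0]},
    {"offset":[0,0,-0.07],"dr":[0,0,0]},
  ],
)

```text
time_s: 30.55
position: [0.5961, 0.1018, 0.1198]
tcp_rot: [[-0.079, 0.997, 0.003], [0.997, 0.079, -0.0], [-0.0, 0.003, -1.0]]
force: [-0.4, 0.7, -0.5]
opening: 0.523
grasp_force: 30.0
```

```bash
python3 -c "
from h import *
goal((.4255,-.3112,.1),-4.5)
s=cap('side');b=s['color'][130:370,200:390,::-1]
cv2.imwrite('pics/e5.png',cv2.resize(b,None,fx=2.5,fy=2.5,interpolation=2))"
```

```text
off [-0.3982 -0.2028  0.0193] dr [0.18 0.   9.04] | p0 [0.5961 0.1018 0.1198] t 30.55 F [-0.4  0.7 -0.5] op 0.523 gf 30.00196671579033
```

View pics/e5.png

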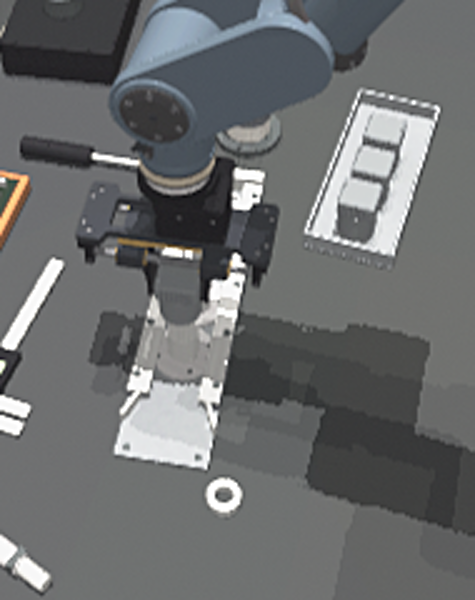

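Call:
servo_tool(
  targets=[
    {"offset":[-0.015,-0.035,0],"dr":[0,0,2]},
    {"offset":[-0.03,-0.07,0],"dr":[0,0,5]},
    {"offset":[-0.05,-0.1,0],"dr":[0,0,9]},
    {"offset":[-0.075,-0.13,0],"dr":[0,0,9]},
    {"offset":[-0.105,-0.155,0],"dr":[0,0,9]},
    {"offset":[-0.135,-0.175,0],"dr":[0,0,9]},
    {"offset":[-0.17,-0.185,0],"dr":[0,0,9]},
    {"offset":[-0.205,-0.19,0],"dr":[0,0,9]},
    {"offset":[-0.24,-0.195,0],"dr":[0,0,9]},
    {"offset":[-0.28,-0.203,0],"dr":[0,0,9]},
    {"offset":[-0.32,-0.203,0],"dr":[0,0,9]},
    {"offset":[-0.36,-0.203,0],"dr":[0,0,9]},
    {"offset":[-0.398,-0.203,0],"dr":[0,0,9]},
    {"offset":[-0.398,-0.203,0.005],"dr":[0,0,9]},
    {"offset":[-0.398,-0.203,0.02],"dr":[0,0,9]},
    {"offset":[-0.398,-0.203,0.045],"dr":[0,0,9]},
    {"offset":[-0.398,-0.203,0.07],"dr":[0,0,9]},
    {"offset":[-0.398,-0.203,0.0815],"dr":[0,0,9]},
    {"offset":[-0.398,-0.203,0.0815],"dr":[0,0,9]},
    {"offset":[-0.398,-0.203,0.0815],"dr":[0,0,9]},
  ],
)

```text
time_s: 32.27
position: [0.4235, -0.3102, 0.0356]
tcp_rot: [[0.078, 0.997, -0.002], [0.997, -0.078, 0.002], [0.002, -0.002, -1.0]]
force: [-0.2, 0.4, -1.0]
opening: 0.53
grasp_force: 30.0
```

Call:
servo_tool(
  gripper=-1,
  targets=[
    {"offset":[0,0,0],"dr":[0,0,0]},
    {"offset":[0,0,0],"dr":[0,0,0]},
    {"offset":[0,0,0],"dr":[0,0,0]},
    {"offset":[0,0,0],"dr":[0,0,0]},
    {"offset":[0,0,0],"dr":[0,0,0]},
    {"offset":[0,0,-0.04],"dr":[0,0,0]},
    {"offset":[0,0,-0.08],"dr":[0,0,0]},
    {"offset":[0,0,-0.12],"dr":[0,0,0]},
    {"offset":[0,0,-0.16],"dr":[0,0,0]},
    {"offset":[0,0,-0.2],"dr":[0,0,0]},
    {"offset":[0,0,-0.22],"dr":[0,0,0]},
    {"offset":[0,0,-0.22],"dr":[0,0,0]},
    {"offset":[0,0,-0.22],"dr":[0,0,0]},
  ],
)

```text
time_s: 33.35
position: [0.4245, -0.3113, 0.2584]
tcp_rot: [[0.078, 0.997, 0.002], [0.997, -0.078, -0.003], [-0.003, 0.003, -1.0]]
force: [0.5, -0.2, -0.2]
opening: 1.0
grasp_force: 0.0
```

```bash
python3 -c "
from h import *
c=cap();s=cap('side')
f=c['color'].astype(int).sum(2);
k=(f[150:225,360:415]<150).astype(np.uint8);n,l,st,ce=cv2.connectedComponentsWithStats(k)
for i in range(1,n):
  if st[i,4]>40:print(st[i],ce[i]+[360,150],ray(c,ce[i]+[360,150],.2)[0])
for n in(.606,-.263,.2),:print(proj(c,n),proj(s,n))
goal((.606,-.263,.23),-4.5)
a=c['color'][160:300,190:430,::-1];b=s['color'][90:290,240:380,::-1]
cv2.imwrite('pics/f1.png',np.hstack([cv2.resize(a,None,fx=2,fy=2,interpolation=2),cv2.resize(b,(196,280))]))"
```

```text
[390.35558346 194.03692868] [300.32526796 135.54503394]
off [0.0611 0.1784 0.0256] dr [-0.11 -0.11  0.04] | p0 [ 0.4234 -0.3101  0.2558] t 33.45 F [ 0.1  0.1 -0.7] op 0.998 gf 0.0
```

View pics/f1.png

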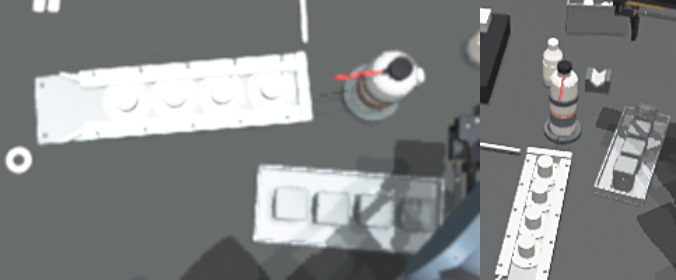

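Call:
servo_tool(
  gripper=1,
  targets=[
    {"offset":[0.02,0.04,0.01],"dr":[0,0,0]},
    {"offset":[0.035,0.08,0.01],"dr":[0,0,0]},
    {"offset":[0.05,0.12,0.01],"dr":[0,0,0]},
    {"offset":[0.055,0.15,0.01],"dr":[0,0,0]},
    {"offset":[0.061,0.1784,0.015],"dr":[0,0,0]},
    {"offset":[0.061,0.1784,0.03],"dr":[0,0,0]},
    {"offset":[0.061,0.1784,0.045],"dr":[0,0,0]},
    {"offset":[0.061,0.1784,0.051],"dr":[0,0,0]},
    {"offset":[0.061,0.1784,0.051],"dr":[0,0,0]},
    {"offset":[0.061,0.1784,0.051],"dr":[0,0,0]},
    {"offset":[0.061,0.1784,0.051],"dr":[0,0,0]},
  ],
)

```text
time_s: 34.37
position: [0.6067, -0.2644, 0.2061]
tcp_rot: [[0.078, 0.997, 0.0], [0.997, -0.078, -0.0], [-0.0, 0.0, -1.0]]
force: [-0.2, -0.4, -0.3]
opening: 0.251
grasp_force: 0.0
```

Call:
servo_tool(
  targets=[
    {"offset":[0,0,0],"dr":[0,0,0]},
    {"offset":[0,0,0],"dr":[0,0,0]},
    {"offset":[0,0,0],"dr":[0,0,0]},
    {"offset":[0,0,0],"dr":[0,0,0]},
    {"offset":[0,0,0],"dr":[0,0,0]},
    {"offset":[0,0,0],"dr":[0,0,0]},
    {"offset":[0,0,0.003],"dr":[0,0,0]},
    {"offset":[0,0,0.006],"dr":[0,0,0]},
    {"offset":[0,0,0.009],"dr":[0,0,0]},
    {"offset":[0,0,0.009],"dr":[0,0,0]},
  ],
)

```text
time_s: 35.2
position: [0.607, -0.2642, 0.1972]
tcp_rot: [[0.078, 0.997, 0.0], [0.997, -0.078, -0.0], [-0.0, 0.0, -1.0]]
force: [-0.4, 0.9, 6.5]
opening: 0.002
grasp_force: 2.9
```

Call:
servo_tool(
  targets=[
    {"offset":[0,0,0.002],"dr":[0,0,0]},
    {"offset":[0,0,0.004],"dr":[0,0,0]},
    {"offset":[0,0,0.005],"dr":[0,0,0]},
    {"offset":[0,0,0.005],"dr":[0,0,0]},
  ],
)

```text
time_s: 35.53
position: [0.6071, -0.2642, 0.1937]
tcp_rot: [[0.078, 0.997, 0.001], [0.997, -0.078, -0.001], [-0.001, 0.001, -1.0]]
force: [-1.6, 1.1, 9.3]
opening: 0.008
grasp_force: 4.5
```

Call:
servo_tool(
  targets=[
    {"offset":[0,0,0.001],"dr":[0,0,0]},
    {"offset":[0,0,0.0015],"dr":[0,0,0]},
    {"offset":[0,0,0.002],"dr":[0,0,0]},
    {"offset":[0,0,0.002],"dr":[0,0,0]},
    {"offset":[0,0,0.002],"dr":[0,0,0]},
  ],
)

```text
time_s: 35.95
position: [0.6071, -0.2642, 0.1934]
tcp_rot: [[0.077, 0.997, 0.002], [0.997, -0.077, -0.001], [-0.001, 0.002, -1.0]]
force: [-4.2, 1.8, 15.4]
opening: 0.006
grasp_force: 7.5
```

Call:
servo_tool(
  targets=[
    {"offset":[0,0,-0.01],"dr":[0,0,0]},
    {"offset":[0,0,-0.03],"dr":[0,0,0]},
    {"offset":[0,0,-0.06],"dr":[0,0,0]},
    {"offset":[0,0,-0.08],"dr":[0,0,0]},
    {"offset":[0,-0.04,-0.08],"dr":[0,0,0]},
    {"offset":[0,-0.08,-0.08],"dr":[0,0,0]},
    {"offset":[0,-0.12,-0.08],"dr":[0,0,0]},
    {"offset":[-0.02,-0.16,-0.08],"dr":[0,0,0]},
    {"offset":[-0.06,-0.16,-0.08],"dr":[0,0,0]},
    {"offset":[-0.1,-0.16,-0.08],"dr":[0,0,0]},
    {"offset":[-0.14,-0.16,-0.08],"dr":[0,0,0]},
    {"offset":[-0.18,-0.16,-0.08],"dr":[0,0,0]},
    {"offset":[-0.22,-0.16,-0.08],"dr":[0,0,0]},
    {"offset":[-0.22,-0.16,-0.08],"dr":[0,0,0]},
    {"offset":[-0.22,-0.16,-0.08],"dr":[0,0,0]},
  ],
)

```text
time_s: 37.2
position: [0.4293, -0.473, 0.2687]
tcp_rot: [[0.081, 0.997, -0.0], [0.997, -0.081, 0.001], [0.001, -0.001, -1.0]]
force: [-0.0, 1.2, -0.5]
opening: 0.003
grasp_force: 0.0
```

```bash
python3 -c "
from h import *
c=cap();s=cap('side')
a=c['color'][150:300,100:430,::-1];b=s['color'][90:390,200:380,::-1]
cv2.imwrite('pics/f2.png',np.hstack([cv2.resize(a,(594,270),interpolation=2),cv2.resize(b,(162,270))]))"
```

```text
(no output)
```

View pics/f2.png

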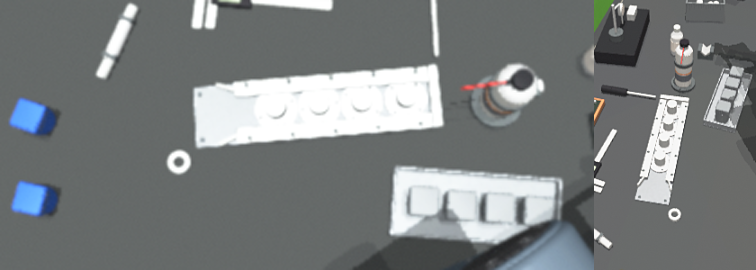

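The picture shows four bare hubs in the track at pixels (275–405, 95–107) and four caps standing in the tray at (425–540, 200–210). The nozzle is back up, and the bystanders and blue look-alikes are where they were.

```bash
python3 -c "
from rig import ticket
print(ticket.hand_in())"
```

```text
the job is handed in; nothing more can be done
None
```

The job is handed in: all four hubs stand bare under the track lips, all four caps are in the grey tray, and the nozzle cap was pressed to its stop and sprang back; no verdict came back on hand-in.

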